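# Take a transmission solenoid out of the test block and hold it up for inspection

### The job

Release the solenoid in the bench test block: turn the wing knob of its hold-down arm counter-clockwise, about a quarter turn, until its spring detent clicks over and the arm stands clear. Then draw the solenoid straight up out of its bore, raise it a hand's breadth (10 cm) or more above the block and tip it over by about 45 degrees from upright, so that its nose and seals can be looked over. Finish while still holding it there, raised, tipped and steady, with the arm left open; leave the other things on the bench where they are.

Things in the scene. Friction and masses are not known exactly. Their poses are not given: they have to be found in the camera images.
- test_block: fixed aluminium test block 70 x 170 mm, level top 64 mm above the bench, on a base plate 130 x 210 x 12 mm; origin at the centre of the underside, y along its length from bore to knob. A gauge on the far (+x) face and a coupler on one end stay below the top; a small over-centre spring strut on the top, beyond the knob, rises less than 16 mm above it
- bore_mouth (a point): centre of the bore's mouth in the block's top face, 39 mm from the block's middle, where the solenoid sits; z up, along the bore; y along the block, towards the knob, whose vertical axis is 78 mm away. The bore is 20 mm wide and 44 mm deep
- latch_knob (a point): grip point of the wing knob, on its vertical axis, 37 mm above the block's top: a black upright bar 50 mm long, 12 mm thick, 22 to 48 mm above the block. x along the bar, to where the steel hold-down arm points; z up. Arm and bar turn as one. The arm lies 5 to 13 mm above the block, is 16 to 22 mm wide, ends 62 mm from the axis, 1.5 mm above the solenoid's flange
- latch (a joint): angle of the hold-down, rad: 0 = stop, arm over the solenoid's flange (it cannot be drawn); grows counter-clockwise seen from above; 1.40 = stop, arm clear. An over-centre spring presses it against either stop: leaving 0 takes about 0.18 N m, falling to nothing at 0.70, past which it snaps on to 1.40 by itself; let go well before 0.70 it springs back to 0
- solenoid_can (a point): centre of the can of the solenoid in the block: plain steel cylinder, diameter 29, height 46 mm, the part to grip. z: from nose to connector, up while in the block. Directly below the can a round flange, diameter 46, 4 mm thick, rests on the block; on top a black connector 14 mm high, within 22 mm across; its top is 37 mm from this point. About 170 g
- solenoid_nose (a point): tip of the same solenoid's nose, the aluminium spigot 18 mm in diameter and 40 mm long below the flange, 67 mm from the can's centre on the same axis, in the bore at the start; axes as for the can
- valve_body: bystander: aluminium valve body 220 x 140 mm and 52 mm high lying on the bench; origin at the centre of its underside
- spare_can (a point): bystander: can centre of a shorter solenoid (can 30 mm high, nose 22 mm) standing nose down in an end hole of that grey block, not in the test block; its top is 80 mm above the bench
- screwdriver: bystander: screwdriver 200 mm long with an orange handle lying on the bench beyond the block; origin on its underside
- stand: bystander: loose grey block 160 x 70 x 32 mm with three holes in a row, on the bench; origin at the centre of its underside

How it is judged:
By the outcome, as a careful person would: the job done as asked, in the order asked, and still so for the second after the job is handed in, while the arm keeps its last pose, push and grip.
It also fails if it takes over 48 s, if anything falls off the work surface, if the arm or the gripper's body presses on something with over 40 N, if the wrist force passes 120 N, or if a joint passes its speed limit or range.

### The arm

A 6-joint arm with a two-finger parallel gripper is mounted at the origin on the work surface. World frame = base frame: x ahead of the robot, y to its left, z up, the work surface at z = 0. Lengths are in m, angles in rad, forces in N, time in s.
With the tool pointing down it reaches from about 0.3 to 0.775 m from the base axis. Payload 14.6 kg.
Tool frame: the origin (TCP) lies midway between the tips of the shut fingers; the grasp point (between the pads) lies 19 mm behind it (ctrl.grip_depth is the distance from the TCP to the grasp point, in m); z points along the fingers, x is the direction in which the jaws open and shut, and the axes are right-handed (so a half turn about z gives the same grasp; the last joint's range is limited). The gripper opens to 94 mm and grips with 3 to 60 N. Pads are 16 mm wide; open, the fingers measure 119 mm over their backs; the gripper's body (75 mm by 177 mm) begins 78 mm behind the grasp point.
Start: joints at [-1.18, 0.3, 1.521, -0, 1.321, -0.067], TCP at [0.243, -0.493, 0.205] pointing down, gripper open.
Joint ranges: [-3.03, 3.03], [-0.79, 2.21], [0.23, 2.52], [-1.04, 4.18], [0, 3.07], [-2.55, 2.55]. Speed limits (rad/s): [2.22, 2.22, 2.57, 3.14, 3.14, 3.14].

### API

Orientations are given as [roll, pitch, yaw] about the fixed x, y, z axes, in that order (R = Rz(yaw) Ry(pitch) Rx(roll)).
In Python, from station import ctrl gives the robot as it stands.
- The arm moves only by the tool play_rows, never from a script. Its argument "steps" is a list that holds one entry, the list of rows, each a list of 7 numbers: the shift along the tool's x, y, z in cm, then the turn, a rotation vector about the tool's x, y, z in rad, then the opening, from 0 (shut) to 1 (fully open). In form: [[[x, y, z, ax, ay, az, hand], ...]]. A call has 1 to 20 rows; each row is the pose to reach, as a shift and turn from the pose measured when the call began, along the tool's axes at that moment; what a row does not reach only later rows make up. A row lasts 1/12 s, in which the tool goes at most 41.7 mm and 7.16 degrees, less where a joint would pass 70% of its speed; a pose out of reach is approached as far as the arm can. A call with a gripper value outside its range is refused whole. The fingers move at their own pace and stop on an object; "force" is the grip in N (left out, the last holds). Time passes only in rows, so rows that repeat a pose let the fingers close. It gives the time, the measured TCP pose, the force and the opening at its end, in the units of the state.
- ctrl.get_obs(): the state, without advancing time (a new reading comes with each control period).
- ctrl.camera(name): name is "scene" or "top" or "wrist"; returns a dict with "frame" (384x512x3 uint8, blue, green, red), "fovy" (degrees; the focal length in pixels is half the picture's height over the tangent of half this angle, whatever the lens; pixels are square), "cx", "cy" (the principal point, pixels), "world_to_cam" (4x4, takes a point from world to camera coordinates). Camera axes: x right, y up, looking along -z (the intrinsics and any distortion apply to the point x, -y, -z); pixel columns grow to the right and rows downward; lengths in m; the calibration is good to about 2 mm. A picture is of the moment at which its call begins. There is no depth.
- ctrl.hand_in(): hands the job in, once; it reports no verdict.
The state is a dict: "time_s": time; "qpos": joint angles; "joint_vel": joint speeds; "tau": joint torques, N m; "ee_pos": TCP position; "eef_rot": TCP orientation; "force": force on the tool from outside, world axes, zero at the start; "moment": the same for the moment, N m; "grip_width": finger opening in m.
Only numpy, scipy, OpenCV 4.12 (cv2) and the standard library are available. Lean on these libraries where they do the work, as an engineer would, in place of code of your own. Each camera call takes 0.05 s, during which the arm holds its last target. There are 200 camera calls.

## Working session

There is one attempt and no reset: what is moved stays moved. The work goes in short steps, Python scripts to look and compute and a tool call to move; the robot and the scene stay as the last step left them, time stands still between calls to the robot, and variables do not carry over. Pictures are saved under pics/ and viewed, about 8 in all and at most 12, crops included, and the job is handed in when it is done.

Besides the shell and the picture viewer there is one more tool, called after "Request:" as name([rows], argument=value, ...), one row to a line, values as JSON. play_rows: Moves the arm, as the interface text tells. Its arguments: {"type":"object","properties":{"steps":{"type":"array"},"force":{"type":"number"}},"required":["steps"]}

```bash
mkdir -p pics; cat > h.py <<'E'
import numpy as np, cv2
from station import ctrl
from scipy.spatial.transform import Rotation as R
def cam(n):
    c=ctrl.camera(n); c['f']=c['frame'].shape[0]/2/np.tan(np.radians(c['fovy'])/2); return c
def ray(c,u,v):
    T=np.array(c['world_to_cam']); d=np.array([(u-c['cx'])/c['f'],-(v-c['cy'])/c['f'],-1.])
    return -T[:3,:3].T@T[:3,3], T[:3,:3].T@d
def at(c,u,v,z):
    o,d=ray(c,u,v); return o+d*(z-o[2])/d[2]
def proj(c,p):
    T=np.array(c['world_to_cam']); q=T[:3,:3]@np.array(p)+T[:3,3]
    return c['cx']+c['f']*q[0]/-q[2], c['cy']-c['f']*q[1]/-q[2]
E
python3 - <<'E'
from h import *
import pickle
d={}
for n in ['top','scene']:
    c=cam(n); d[n]=c; print(n,{k:v for k,v in c.items() if k not in('frame',)})
    cv2.imwrite(f'pics/{n}0.png',cv2.resize(c['frame'],(800,600),interpolation=cv2.INTER_CUBIC))
pickle.dump(d,open('c0.pkl','wb'))
print(ctrl.get_obs())
E
```

```text
top {'fovy': 55.875376694081346, 'cx': 248.4291051647058, 'cy': 192.691882795963, 'world_to_cam': array([[-0.01103456, -0.99989734, -0.00914088,  0.01597462],
       [ 0.98237009, -0.01254631,  0.18652506, -0.63028389],
       [-0.18662059, -0.00692151,  0.98240768, -0.9086913 ],
       [ 0.        ,  0.        ,  0.        ,  1.        ]]), 'f': np.float64(362.0488145293536)}
scene {'fovy': 51.751914089583686, 'cx': 251.46312465809277, 'cy': 190.0709477308111, 'world_to_cam': array([[-0.52733672,  0.84952127,  0.01515267,  0.32518352],
       [-0.50693599, -0.32889018,  0.79677296,  0.24361069],
       [ 0.68185914,  0.4124862 ,  0.60408878, -1.79548059],
       [ 0.        ,  0.        ,  0.        ,  1.        ]]), 'f': np.float64(395.83103629106733)}
{'time_s': 0.1, 'qpos': array([-1.17959854e+00,  3.00390283e-01,  1.52152976e+00, -1.04244006e-05,
        1.32070168e+00, -6.65668816e-02]), 'joint_vel': array([ 0.00032768, -0.00079303, -0.00123776,  0.00045132,  0.00093551,
       -0.00056653]), 'tau': array([ 1.87410777e-03, -5.32638073e+01, -3.53279829e+01,  7.09787942e-02,
        2.34825670e-02, -4.48585536e-05]), 'ee_pos': array([ 0.2429884 , -0.4931447 ,  0.20495237]), 'eef_rot': array([-3.14153428e+00,  1.02746152e-03, -1.11302905e+00]), 'force': array([-0.23455953,  0.22622868,  0.3753681 ]), 'moment': array([-0.01483903,  0.02697117, -0.009743  ]), 'grip_width': 0.09395604109965754}
```

View pics/top0.png

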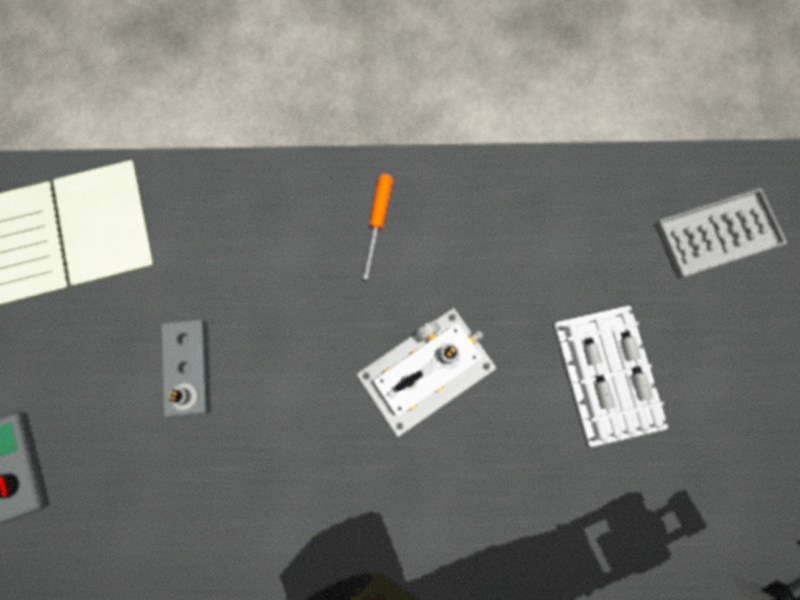

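View pics/scene0.png

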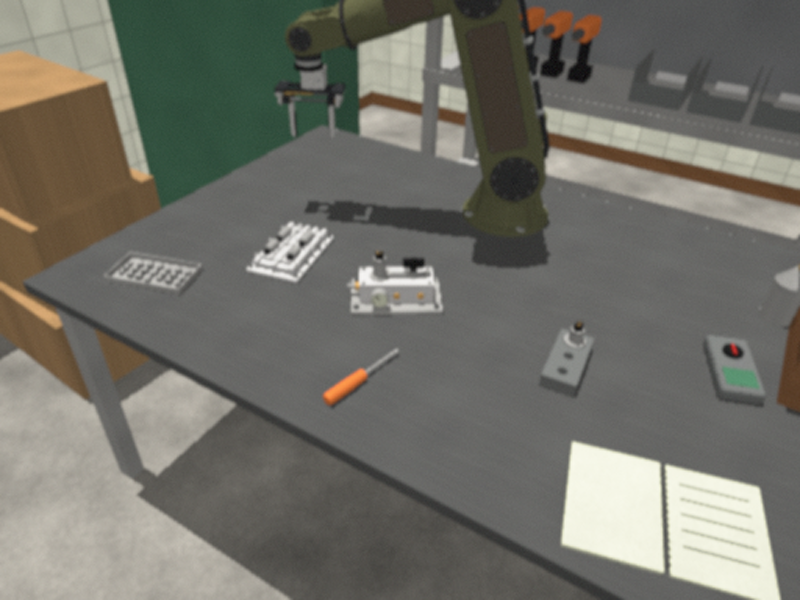

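The top view shows the test block at about (425,370), with the knob at (407,381) and the solenoid at (449,352). The spare stands in the stand at (182,396). I'll enlarge both views.

```bash
python3 - <<'E'
import pickle,cv2,numpy as np
d=pickle.load(open('c0.pkl','rb'))
# top crop: x 224..324,y 190..285 ; scene crop x 218..288,y 155..205
t=d['top']['frame'][190:286,224:324]; s=d['scene']['frame'][155:205,216:291]
cv2.imwrite('pics/crop0.png',np.hstack([cv2.resize(t,None,fx=4,fy=4,interpolation=cv2.INTER_CUBIC),np.vstack([cv2.resize(s,(400,267),interpolation=cv2.INTER_CUBIC),np.zeros((384-267,400,3),np.uint8)])]))
E
```

```text
(no output)
```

View pics/crop0.png

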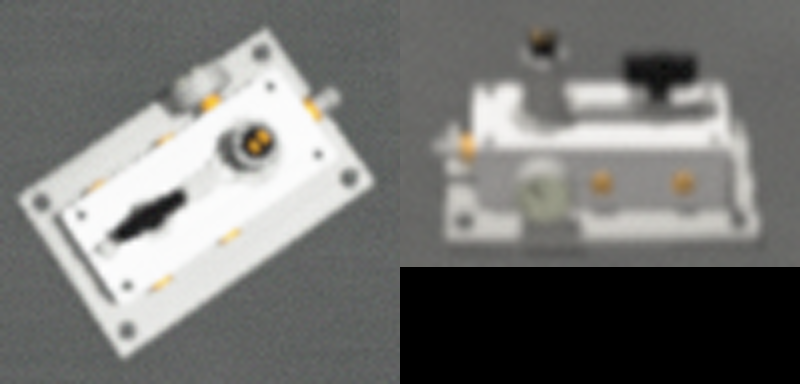

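```bash
python3 - <<'E'
from h import *
import pickle
d=pickle.load(open('c0.pkl','rb')); t=d['top']; s=d['scene']
T=lambda x,y,z: at(t,224+(x+.5)/4-.5,190+(y+.5)/4-.5,z)
S=lambda x,y,z: at(s,216+(x-399.5)/5.333-.5,155+(y+.5)/5.333-.5,z)
P=[T(*p,.012) for p in[(268,28),(375,183),(123,357),(18,197)]]
C=np.mean(P,0); print('plate',np.round(P,4),'sides',[np.linalg.norm(P[i]-P[i-1]) for i in range(4)],C)
v=(P[2]-P[1])+(P[3]-P[0]); v/=np.linalg.norm(v); yaw=np.arctan2(v[1],v[0]); print('y dir deg',np.degrees(yaw))
print('bore pred',C-.039*v,'knob pred',C+.039*v)
a,b=T(113,238,.112),T(187,196,.112); print('knob top',(a+b)/2,np.linalg.norm(a-b),np.degrees(np.arctan2(*(b-a)[1::-1])))
print('conn top',T(257,143,.128),'scene conn',S(543,38,.128),'scene knob',S(661,68,.101))
for p in [C-.039*v+[0,0,.116],C+.039*v+[0,0,.100]]: print('scene px of pred',proj(s,p)[0]*5.333-216*5.333+402,(proj(s,p)[1]-155)*5.333)
o=ctrl.get_obs();print(o['ee_pos'])
E
```

```text
plate [[ 0.6267 -0.1091  0.012 ]
 [ 0.5179 -0.1788  0.012 ]
 [ 0.4037 -0.0046  0.012 ]
 [ 0.5112  0.0659  0.012 ]] sides [np.float64(0.20969894102375064), np.float64(0.12919125464622644), np.float64(0.20840191453268744), np.float64(0.1285925217474219)] [ 0.51489769 -0.05665672  0.012     ]
y dir deg 123.33134936344788
bore pred [ 0.53632741 -0.08924149  0.012     ] knob pred [ 0.49346797 -0.02407196  0.012     ]
knob top [ 0.4919596  -0.02175637  0.112     ] 0.05232478452862073 -61.37184169966514
conn top [ 0.53510952 -0.08722661  0.128     ] scene conn [ 0.54193261 -0.08593657  0.128     ] scene knob [ 0.49478367 -0.02277871  0.101     ]
scene px of pred 543.2389761773743 30.428644564894828
scene px of pred 660.7341462673194 50.53358981021966
[ 0.2429884  -0.4931447   0.20495237]
```

The predicted and measured positions agree within about 3 mm: knob ≈ (0.4925,-0.023), bore ≈ (0.536,-0.0885), with the bar pointing at about -57°. Next I compute the move to above the knob.

```bash
cat >> h.py <<'E'
def row(p,Rt):
    o=ctrl.get_obs(); R0=R.from_euler('xyz',o['eef_rot'])
    return np.round(100*R0.inv().apply(np.array(p)-o['ee_pos']),2),np.round((R0.inv()*Rt).as_rotvec(),3)
def down(yaw): return R.from_euler('xyz',[np.pi,0,yaw])
E
python3 -c "
from h import *
print(row([.4925,-.023,.19],down(np.radians(33))))"
```

```text
(array([-31.15, -43.16,   1.53]), array([-1.000e-03,  1.000e-03, -1.689e+00]))
```

Request:
play_rows([
  [[-4,-5.5,0,0,0,-0.12,1],[-8,-11,0.3,0,0,-0.24,1],[-12,-16.5,0.6,0,0,-0.36,0.8],[-16,-22,0.9,0,0,-0.48,0.6],[-20,-27.5,1.2,0,0,-0.6,0.6],[-24,-33,1.5,0,0,-0.72,0.6],[-28,-39,1.5,0,0,-0.84,0.6],[-31.15,-43.15,1.5,0,0,-0.96,0.6],[-31.15,-43.15,1.5,0,0,-1.08,0.6],[-31.15,-43.15,1.5,0,0,-1.2,0.6],[-31.15,-43.15,1.5,0,0,-1.32,0.6],[-31.15,-43.15,1.5,0,0,-1.44,0.6],[-31.15,-43.15,1.5,0,0,-1.56,0.6],[-31.15,-43.15,1.5,0,0,-1.69,0.6],[-31.15,-43.15,1.5,0,0,-1.69,0.6],[-31.15,-43.15,1.5,0,0,-1.69,0.6],[-31.15,-43.15,1.5,0,0,-1.69,0.6],[-31.15,-43.15,1.5,0,0,-1.69,0.6]],
])

```text
time_s: 1.6
ee_pos: [0.4921, -0.0238, 0.1904]
eef_rot: [-3.141, -0.0, 0.573]
force: [-1.5, -0.1, 0.7]
grip_width: 0.0564
```

```bash
python3 - <<'E'
from h import *
import pickle
o=ctrl.get_obs(); print(o['ee_pos'],o['eef_rot'],o['qpos'])
c=cam('wrist'); pickle.dump(c,open('w1.pkl','wb'))
for n,p in dict(knob=[.4925,-.023,.112],conn=[.536,-.0885,.128]).items(): print(n,np.array(proj(c,p))*1.5625)
cv2.imwrite('pics/w1.png',cv2.resize(c['frame'],(800,600),interpolation=cv2.INTER_CUBIC))
E
```

```text
[ 0.49211069 -0.0238231   0.19036876] [-3.14064456e+00 -2.05110992e-04  5.72591038e-01] [-1.23200558e-01  1.85954875e-01  1.69875836e+00  9.03191213e-04
  1.25732983e+00 -6.96070393e-01]
knob [403.17737272 303.23141424]
conn [405.06290637 439.44005445]
```

View pics/w1.png

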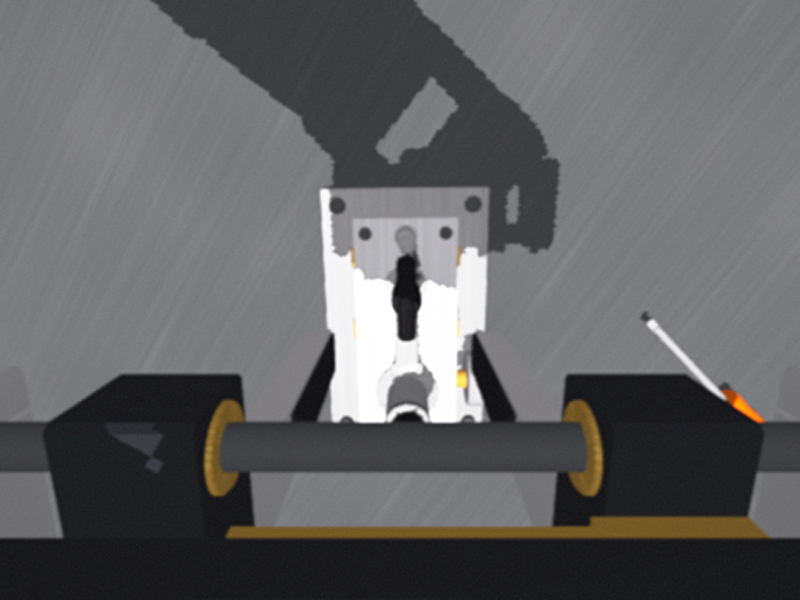

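The wrist view shows the knob bar from (405,257) to (406,340), against a predicted centre of (403,303). The bar is aligned with the view's vertical and the solenoid sits at about (408,400). I'll measure exactly.

```bash
python3 - <<'E'
from h import *
import pickle
c=pickle.load(open('w1.pkl','rb'))
a,b=[at(c,x/1.5625,y/1.5625,.112) for x,y in[(405,257),(406.5,338)]]
print(a,b,(a+b)/2,np.linalg.norm(a-b),np.degrees(np.arctan2(*(b-a)[1::-1])))
# can top rim back edge / plate corners
P=[at(c,x/1.5625,y/1.5625,.012) for x,y in[(320,188),(489,187)]];print(P,np.linalg.norm(P[0]-P[1]))
print(at(c,408/1.5625,374/1.5625,.114))
k=(a+b)/2
print(row([k[0],k[1],.083],down(np.radians(33))))
E
```

```text
[4.78654593e-01 4.04043755e-04 1.12000000e-01] [ 0.50569937 -0.03984002  0.112     ] [ 0.49217698 -0.01971799  0.112     ] 0.048487157488164886 -56.098152645277175
[array([ 0.40367876, -0.00229068,  0.012     ]), array([0.51187136, 0.06827968, 0.012     ])] 0.12917358756180947
[ 0.5184138  -0.05787153  0.114     ]
(array([ 0.22, -0.33, 10.74]), array([-0.001, -0.   , -0.003]))
```

Request:
play_rows([
  [[0.2,-0.2,2,0,0,0,0.6],[0.2,-0.2,4,0,0,0,0.6],[0.2,-0.2,6,0,0,0,0.6],[0.2,-0.2,8,0,0,0,0.6],[0.2,-0.2,9.5,0,0,0,0.6],[0.2,-0.2,10.7,0,0,0,0.6],[0.2,-0.2,10.7,0,0,0,0.6],[0.2,-0.2,10.7,0,0,0,0.4],[0.2,-0.2,10.7,0,0,0,0.2],[0.2,-0.2,10.7,0,0,0,0.1],[0.2,-0.2,10.7,0,0,0,0],[0.2,-0.2,10.7,0,0,0,0],[0.2,-0.2,10.7,0,0,0,0],[0.2,-0.2,10.7,0,0,0,0],[0.2,-0.2,10.7,0,0,0,0]],
], force=20)

```text
time_s: 2.9
ee_pos: [0.4926, -0.0211, 0.0836]
eef_rot: [-3.141, 0.0, 0.573]
force: [-2.5, -1.8, 4.3]
grip_width: 0.0167
```

Request:
play_rows([
  [[0,0,0,0,0,0,0],[0,0,0,0,0,0,0],[0,0,0,0,0,0,0]],
])

```text
time_s: 3.15
ee_pos: [0.4926, -0.0211, 0.0837]
eef_rot: [-3.141, 0.0, 0.573]
force: [-3.0, -1.3, 1.9]
grip_width: 0.0167
```

Request:
play_rows([
  [[0,0,0,0,0,0,0],[0,0,0,0,0,-0.08,0],[0,0,0,0,0,-0.16,0],[0,0,0,0,0,-0.24,0],[0,0,0,0,0,-0.32,0],[0,0,0,0,0,-0.4,0],[0,0,0,0,0,-0.48,0],[0,0,0,0,0,-0.56,0],[0,0,0,0,0,-0.64,0],[0,0,0,0,0,-0.72,0],[0,0,0,0,0,-0.8,0],[0,0,0,0,0,-0.88,0],[0,0,0,0,0,-0.96,0],[0,0,0,0,0,-1.04,0],[0,0,0,0,0,-1.12,0],[0,0,0,0,0,-1.2,0],[0,0,0,0,0,-1.25,0],[0,0,0,0,0,-1.25,0]],
], force=40)

```text
time_s: 4.65
ee_pos: [0.4921, -0.0224, 0.0836]
eef_rot: [-3.139, 0.001, 1.827]
force: [-7.6, -11.7, 4.9]
grip_width: 0.016
```

```bash
python3 - <<'E'
from h import *
o=ctrl.get_obs(); print(o['ee_pos'],o['eef_rot'],o['qpos'],o['moment'],o['grip_width'])
c=cam('scene'); s=c['frame'][125:205,196:303]
t=cam('top')['frame'][190:270,224:331]
cv2.imwrite('pics/s2.png',np.vstack([cv2.resize(s,(400,300),interpolation=cv2.INTER_CUBIC),cv2.resize(t,(400,300),interpolation=cv2.INTER_CUBIC)]))
E
```

```text
[ 0.49209385 -0.02244425  0.08362416] [-3.13928362e+00  1.26874265e-03  1.82696540e+00] [-0.11882916  0.31761279  1.80639197 -0.00237905  1.01927304 -1.94454479] [-2.41412121  1.16326322  0.16394752] 0.015961838689928648
```

View pics/s2.png

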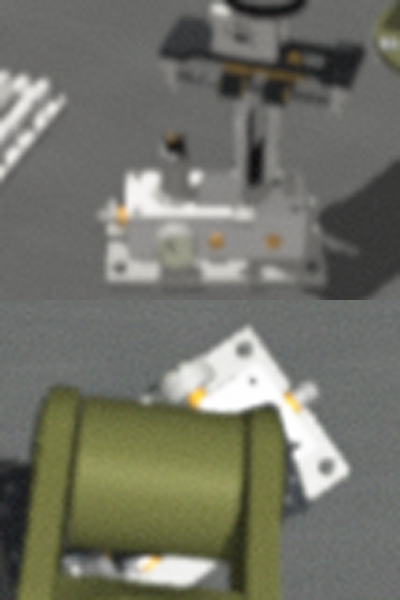

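The crop shows the bar end-on between the fingers, so the knob has turned with the tool. I'll open the jaws and lift.

Request:
play_rows([
  [[0,0,0,0,0,0,0.15],[0,0,0,0,0,0,0.3],[0,0,0,0,0,0,0.45],[0,0,0,0,0,0,0.45],[0,0,0,0,0,0,0.45],[0,0,0,0,0,0,0.45],[0,0,-2,0,0,0,0.45],[0,0,-4,0,0,0,0.45],[0,0,-6,0,0,0,0.45],[0,0,-8,0,0,0,0.45],[0,0,-10,0,0,0,0.45],[0,0,-11,0,0,0,0.5],[0,0,-11,0,0,0.1,0.6],[0,0,-11,0,0,0.2,0.6],[0,0,-11,0,0,0.3,0.6],[0,0,-11,0,0,0.42,0.6],[0,0,-11,0,0,0.54,0.6],[0,0,-11,0,0,0.66,0.6],[0,0,-11,0,0,0.78,0.6],[0,0,-11,0,0,0.9,0.6]],
])

```text
time_s: 6.42
ee_pos: [0.4922, -0.0222, 0.1931]
eef_rot: [-3.141, 0.003, 0.918]
force: [-0.9, -0.7, -0.1]
grip_width: 0.0561
```

```bash
python3 -c "
from h import *
print(row([.5,-.04,.195],down(np.radians(33.3))))"
```

```text
(array([-0.94,  1.7 , -0.19]), array([-0.   ,  0.003,  0.337]))
```

```bash
python3 -c "
from h import *
print(row([.536,-.0885,.20],down(np.radians(33.3))))"
```

```text
(array([-2.61,  7.51, -0.69]), array([-0.   ,  0.003,  0.337]))
```

Request:
play_rows([
  [[-0.5,1.5,-0.7,0,0,0.1,0.7],[-1,3,-0.7,0,0,0.2,0.7],[-1.6,4.5,-0.7,0,0,0.3,0.7],[-2.1,6,-0.7,0,0,0.337,0.7],[-2.6,7.5,-0.7,0,0,0.337,0.7],[-2.6,7.5,-0.7,0,0,0.337,0.7],[-2.6,7.5,-0.7,0,0,0.337,0.7],[-2.6,7.5,-0.7,0,0,0.337,0.7]],
])

```text
time_s: 7.08
ee_pos: [0.5356, -0.0879, 0.1997]
eef_rot: [-3.141, 0.003, 0.581]
force: [-0.5, -0.5, 0.2]
grip_width: 0.0656
```

```bash
python3 - <<'E'
from h import *
import pickle
o=ctrl.get_obs(); print(o['ee_pos'],o['eef_rot'],o['qpos'])
c=cam('wrist'); pickle.dump(c,open('w2.pkl','wb'))
for n,p in dict(knob=[.4925,-.0215,.112],conn=[.536,-.0885,.128],can=[.536,-.0885,.114]).items(): print(n,np.array(proj(c,p))*1.5625)
cv2.imwrite('pics/w2.png',cv2.resize(c['frame'],(800,600),interpolation=cv2.INTER_CUBIC))
E
```

```text
[ 0.53560977 -0.08791314  0.19970059] [-3.14104764  0.00343665  0.58115554] [-0.22911172  0.29024821  1.54708308 -0.0021898   1.30702571 -0.80969247]
knob [403.12375359 163.89540686]
conn [402.33843769 308.14488284]
can [402.43346162 302.15090899]
```

View pics/w2.png

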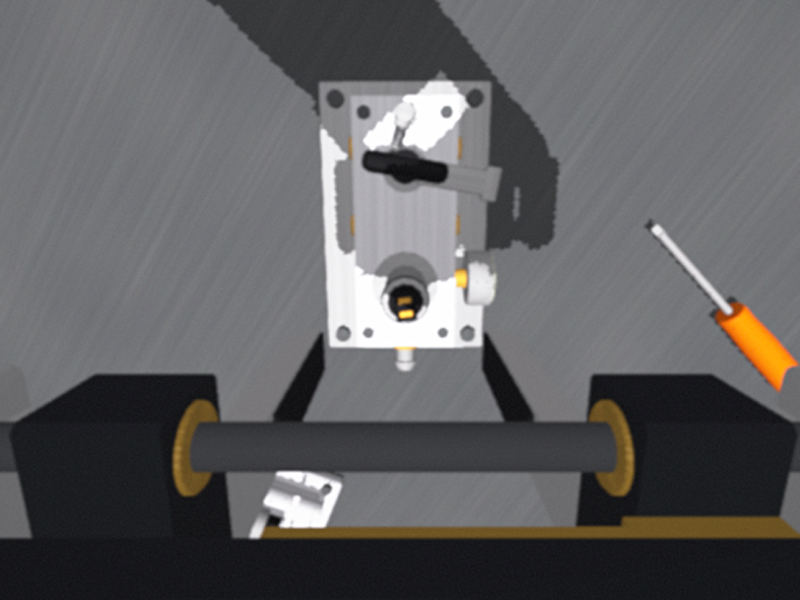

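The wrist view shows the hold-down arm swung clear to the right, from the knob at (405,165) to its tip at (497,183), about 80°. The solenoid connector is at (405,306), within 1.5 mm of prediction. Next I descend on the can.

Request:
play_rows([
  [[0.1,0,2,0,0,0,0.7],[0.1,0,4,0,0,0,0.7],[0.1,0,6,0,0,0,0.7],[0.1,0,8,0,0,0,0.7],[0.1,0,10,0,0,0,0.7],[0.1,0,11.5,0,0,0,0.7],[0.1,0,12.4,0,0,0,0.7],[0.1,0,12.4,0,0,0,0.7],[0.1,0,12.4,0,0,0,0.5],[0.1,0,12.4,0,0,0,0.4],[0.1,0,12.4,0,0,0,0.3],[0.1,0,12.4,0,0,0,0.2],[0.1,0,12.4,0,0,0,0.1],[0.1,0,12.4,0,0,0,0],[0.1,0,12.4,0,0,0,0],[0.1,0,12.4,0,0,0,0],[0.1,0,12.4,0,0,0,0]],
], force=40)

```text
time_s: 8.55
ee_pos: [0.5363, -0.0874, 0.0762]
eef_rot: [-3.142, 0.003, 0.581]
force: [-1.4, 0.2, 5.1]
grip_width: 0.0283
```

Request:
play_rows([
  [[0,0,-0.2,0,0,0,0],[0,0,-0.5,0,0,0,0],[0,0,-0.8,0,0,0,0],[0,0,-1.1,0,0,0,0],[0,0,-1.4,0,0,0,0],[0,0,-1.4,0,0,0,0]],
])

```text
time_s: 9.05
ee_pos: [0.5366, -0.0875, 0.0909]
eef_rot: [3.141, 0.002, 0.581]
force: [0.7, -1.1, -0.9]
grip_width: 0.0285
```

Request:
play_rows([
  [[0,0,-0.5,0,0,0,0],[0,0,-1.2,0,0,0,0],[0,0,-2,0,0,0,0],[0,0,-3,0,0,0,0],[0,0,-4.2,0,0,0,0],[0,0,-5.5,0,0,0,0],[0,0,-7,0,0,0,0],[0,0,-8.5,0,0,0,0],[0,0,-10,0,0,0,0],[0,0,-11.5,0,0,0,0],[0,0,-13,0,0,0,0],[0,0,-14.5,0,0,0,0],[0,0,-16,0,0,0,0],[0,0,-17.5,0,0,0,0],[0,0,-19,0,0,0,0],[0,0,-20,0,0,0,0],[0,0,-20,0,0,0,0]],
])

```text
time_s: 10.47
ee_pos: [0.5373, -0.0872, 0.2936]
eef_rot: [3.138, -0.0, 0.581]
force: [0.4, -0.3, -2.8]
grip_width: 0.0284
```

```bash
python3 - <<'E'
from h import *
o=ctrl.get_obs(); R0=R.from_euler('xyz',o['eef_rot']); g=o['ee_pos']-.019*R0.as_matrix()[:,2]
r=o['qpos'][0]; t=np.array([-np.sin(r),np.cos(r),0])
R1=R.from_rotvec(-t*np.pi/4)*R0; z1=R1.as_matrix()[:,2]
p=g+.019*z1; print(o['qpos'],z1,row(p,R1),o['grip_width'])
E
```

```text
[-0.2271221   0.23420765  1.4009074  -0.00206753  1.50370447 -0.80845246] [ 0.69038921 -0.16167291 -0.70514155] (array([ 0.93,  0.97, -0.56]), array([-0.568,  0.542,  0.002])) 0.02839701563426973
```

Request:
play_rows([
  [[0.1,0.1,0,-0.04,0.04,0,0],[0.2,0.2,-0.05,-0.09,0.09,0,0],[0.3,0.3,-0.1,-0.14,0.135,0,0],[0.3,0.3,-0.15,-0.19,0.18,0,0],[0.4,0.4,-0.2,-0.24,0.23,0,0],[0.5,0.5,-0.2,-0.29,0.28,0,0],[0.6,0.6,-0.3,-0.34,0.325,0,0],[0.7,0.7,-0.35,-0.39,0.37,0,0],[0.7,0.7,-0.4,-0.44,0.42,0,0],[0.8,0.8,-0.45,-0.49,0.47,0,0],[0.9,0.9,-0.5,-0.53,0.51,0,0],[0.9,0.95,-0.55,-0.555,0.53,0,0],[0.93,0.97,-0.56,-0.568,0.542,0,0],[0.93,0.97,-0.56,-0.568,0.542,0,0],[0.93,0.97,-0.56,-0.568,0.542,0,0],[0.93,0.97,-0.56,-0.568,0.542,0,0],[0.93,0.97,-0.56,-0.568,0.542,0,0],[0.93,0.97,-0.56,-0.568,0.542,0,0]],
])

```text
time_s: 11.97
ee_pos: [0.5505, -0.0902, 0.2993]
eef_rot: [2.512, -0.509, 0.751]
force: [0.4, 1.3, -0.7]
grip_width: 0.0285
```

```bash
python3 - <<'E'
from h import *
o=ctrl.get_obs(); R0=R.from_euler('xyz',o['eef_rot']); z=R0.as_matrix()[:,2]
g=o['ee_pos']-.019*z; print('tilt',np.degrees(np.arccos(-z[2])),'z',z,'g',g,o['joint_vel'],o['grip_width'])
c=cam('scene'); can=g+.003*z; nose=can+.067*z; print('nose',nose,'px',[np.round((np.array(proj(c,p))-[180,90])*5) for p in(can,nose,can-.037*z)])
s=c['frame'][90:210,180:340]
cv2.imwrite('pics/s3.png',cv2.resize(s,(800,600),interpolation=cv2.INTER_CUBIC))
E
```

```text
tilt 45.12004134657117 z [ 0.69001317 -0.16117362 -0.70562376] g [ 0.53742104 -0.08718154  0.3126841 ] [ 0.00063483 -0.0012949   0.00080929 -0.0011671  -0.00286752 -0.00031602] 0.028492453984547576
nose [ 0.58572197 -0.09846369  0.26329044] px [array([312., 118.]), array([259., 208.]), array([342.,  69.])]
```

View pics/s3.png

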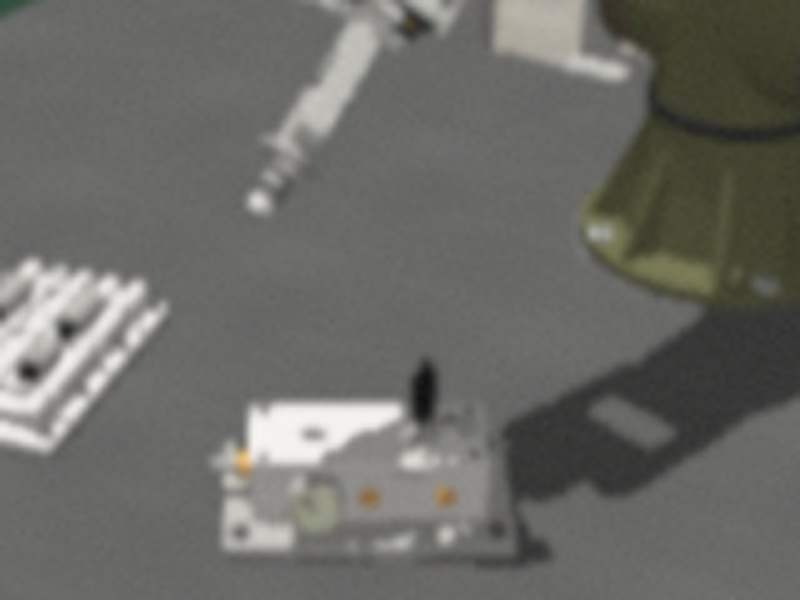

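The scene view shows the solenoid tipped in the jaws with its nose at (259,203), against a predicted (259,208). The bore at (313,434) is empty and the latch is still open, with the bar end-on at (425,390).

```bash
python3 -c "
from station import ctrl
print(ctrl.hand_in())"
```

```text
the job is handed in; nothing more can be done
None
```

I released the solenoid, drew it out and handed the job in at about 12 s. It was still held raised and tipped, with the hold-down arm open.

- **Knob:** I gripped it at its hub and turned the tool 1.25 rad counter-clockwise. After I let go, the wrist image showed the arm clear at about 80°. The last scene image still shows it open.
- **Solenoid:** I gripped the can at 40 N and drew it straight up, with side forces of only 1–2 N. It is tipped 45.1° by the tool pose. The calculated nose tip is about 0.26 m above the bench, roughly 0.20 m above the block's top.
- **Last check:** the nose appears within about 1 px (unscaled) of where the tool pose predicts, so it has not slipped. Joint speeds are near zero and the grip width is steady at 28.5 mm.
- **Small disagreements:** the jaws stopped at 16–17 mm on the knob instead of the 12 mm bar, probably because of its round hub. The grip reads 28.5 mm on a 29 mm can. The fingers pushed sideways on the knob with about 14 N while turning it, well under the limit.
- **Bystanders:** I moved nothing else, but the last close-up doesn't show the stand, the spare solenoid or the screwdriver.

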